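# Open the delivery carrier and set out the jam

### The job

The breakfast board still needs its jam, which is in the wooden delivery carrier: swing the keeper that blocks the right turn button out over the side, turn both turn buttons aside so that they are clear of the lid panel, lift the panel out by its knob and lay it flat, knob up, on the clear counter in front of the till. Then take the jam jar (the taller jar) out and stand it upright in the middle of the empty end of the board; put things down rather than dropping them, and leave the honey jar in the carrier and the muffin and coffee cup where they are.

Things in the scene. Friction and masses are not known exactly. Their poses are not given: they have to be found in the camera images.
- carrier: Fixed wooden box, top frame 196 (x) by 198 (y) mm, top at 122 mm, lid panel flush in it. Origin: underside centre; x about away from the robot. Opening and inside 160 (x) by 130 (y) mm, floor at 12 mm; a divider at x = 0 (6 mm thick, to 67 mm height) parts a near and a far compartment, one jar in each. The rails at +y and -y are 28 mm wide, centre lines at y = +-85 mm.
- button_left_pivot (a point): On the pivot of the turn button midway along the left (+y) rail (carrier x 0, y +85 mm), 7 mm above the frame top. Button: steel bar 52 mm long, 12 wide, round ends, underside 2 and top 12 mm above the frame, upright pivot at its middle. Pinch it across over the pivot and turn, or push an end.
- button_left (a joint): Turn of the left button, 0 to 1.62 rad. 0: bar lies along the carrier's y, inner half 10 mm over the panel. Turns counter-clockwise from above (inner end goes to the carrier's +x); 1.57: along the rail, clear of the panel (clear from 1.1 on). Friction 0.04 N m, stays where left. Starts 0 to 0.3.
- button_right_pivot (a point): The same point of the equal button midway along the right (-y) rail (carrier x 0, y -85 mm).
- button_right (a joint): Turn of the right button, 0 to 1.62 rad, 0 along the carrier's y with its inner half over the panel, counter-clockwise from above (inner end goes to the carrier's -x), 1.57 along the rail, friction 0.04 N m. While the keeper lies against it, it is blocked after about 0.3 rad.
- keeper_pivot (a point): On the pivot of the keeper, a straight dark steel bar on the right rail's centre line, farther from the robot than the right button: pivot at carrier x +50, y -85 mm, 7 mm above the frame top. Bar 10 mm wide, underside 2 and top 12 mm above the frame, 42 mm from the pivot to its square nose, 13 mm to its round tail. Pinch it across over the pivot and turn, or push its nose outwards.
- keeper (a joint): Turn of the keeper, 0 to 1.62 rad. 0: lies along the rail, nose to the carrier's -x, 2 mm from the right button's side, blocking it like a strut. Turns only counter-clockwise from above: nose swings outwards (carrier's -y), over the side; 1.57: square to the rail, 39 mm clear of the button. Friction 0.04 N m, stays where left. Starts 0 to 0.05.
- lid_panel: Loose plywood panel 168 (x) by 138 (y) by 8 mm, 0.11 to 0.22 kg, in the top frame with 2 mm play all round, on a ledge. Origin: underside centre, 114 mm above the carrier's origin while in place; axes then as the carrier's.
- lid_knob (a point): Middle of the head of the panel's wooden knob, at the panel's centre, 28 mm above the panel's underside (20 mm above its top face). Head 25 mm across, from 12 to 28 mm above the top face; neck 16 mm across.
- jam_jar: The taller, round jar with a wide screw cap: 97 mm high, glass 62 mm and cap (top 11 mm) 64 mm across, 0.3 to 0.45 kg. Origin: underside centre, z up. Starts upright in the near or the far compartment, about 41 mm from the carrier's centre along its x.
- honey_jar: The shorter jar, 84 mm high, 64 by 68 mm. Origin: underside centre. Stands in the other compartment of the carrier and stays there.
- board: Fixed dark wooden serving board, 140 (x) by 220 (y) mm, top face at 15 mm. Origin: underside centre. The muffin stands on its right (-y) end; the left (+y) end is empty.
- board_spot (a point): Middle of the empty end of the board, on its top face (15 mm above the counter), 55 mm along the board's +y from its centre.
- muffin: Muffin, 85 mm across, 73 mm high, loose on the right end of the board, 57 mm from its centre. Origin: underside centre. Not to be moved.
- espresso_cup: Small coffee cup, 60 mm across, 87 mm with its handle, 56 mm high, loose on the counter between the board and the robot. Origin: underside. Not to be moved.
- clear_counter (a point): Point on the counter top (z = 0), middle of the clear patch in front of the till, to the right of the board: 180 (y) by 160 (x) mm round it stay free for the panel.

How it is judged:
By the outcome, as a careful person would: the job done as asked, in the order asked, and still so for the second after the job is handed in, with the robot touching nothing.
It also fails if it takes over 72 s, if anything falls off the work surface, if the arm or the gripper's body presses on something with over 40 N, if the wrist force passes 120 N, or if a joint passes its speed limit or range.

### The arm

A 6-joint arm with a two-finger parallel gripper is mounted at the origin on a cart in front of the work surface, level with it; the furniture and walls round the work are solid. World frame = base frame: x ahead of the robot, y to its left, z up, the work surface at z = 0. Lengths are in m, angles in rad, forces in N, time in s.
With the tool pointing down it reaches from about 0.25 to 0.775 m from the base axis. Payload 4 kg.
Tool frame: the origin (TCP) lies midway between the tips of the shut fingers; the grasp point (between the pads) lies 19 mm behind it; z points along the fingers, y is the direction in which the jaws open and shut (so a half turn about z gives the same grasp; the last joint's range is limited). The gripper opens to 94 mm and grips with 3 to 60 N. Pads are 16 mm wide; open, the fingers measure 119 mm over their backs; the gripper's body (75 mm by 177 mm) begins 78 mm behind the grasp point.
Start: joints at [-1.313, 0.087, 1.371, -0, 1.684, -0.103], TCP at [0.194, -0.515, 0.206] pointing down, gripper open.
Joint ranges: [-3.1, 3.1], [-0.76, 2.03], [0.27, 2.55], [-1.08, 4.22], [0.17, 2.65], [-2.57, 2.57]. Speed limits (rad/s): [2.79, 2.79, 3.14, 3.14, 3.14, 3.14].

### API

Orientations are given as [roll, pitch, yaw] about the fixed x, y, z axes, in that order (R = Rz(yaw) Ry(pitch) Rx(roll)).
In Python, from bench import robot, cams gives the robot as it stands.
- The arm moves only by the tool step_arm, never from a script. Its argument "plan" is a list that holds one entry, the list of rows, each a list of 5 numbers: the shift along the world's x, y, z in mm, then the turn about the world's z in rad, then the opening in per cent of the stroke, from 0 (shut) to 100 (fully open). In form: [[[tx, ty, tz, turn, fingers], ...]]. A call has 1 to 8 rows; each row is the pose to reach, as a shift and turn from the pose commanded when the call began; what a row does not reach only later rows make up. A row lasts 1/12 s, in which the tool goes at most 41.7 mm and 7.16 degrees, less where a joint would pass 70% of its speed; a pose out of reach is approached as far as the arm can. A call with a gripper value outside its range is refused whole. The fingers move at their own pace and stop on an object; the grip force is fixed at half the most. Time passes only in rows, so rows that repeat a pose let the fingers close. It gives the time, the measured TCP pose, the force and the opening at its end, in the units of the state.
- robot.get_obs(): the state, without advancing time (a new reading comes with each control period).
- cams.snapshot(name): name is "scene" or "top" or "wrist"; returns a dict with "frame" (384x512x3 uint8, red, green, blue), "camera_matrix" (3x3 intrinsics, pixels), "origin" and "attitude" of the camera in the world; the wrist camera has in their place "T_tool_cam" (4x4, takes a point from camera to tool coordinates, whose origin is the TCP and whose axes are the flange's). Camera axes: x right, y down, z forward; pixel columns grow to the right and rows downward; lengths in m; the calibration is good to about 2 mm. A picture is of the moment at which its call begins: read the wrist's pose just before it. There is no depth.
- robot.close_job(): hands the job in, once; it reports no verdict.
The state is a dict: "time": time; "joint_positions": joint angles; "qvel": joint speeds; "joint_torque": joint torques, N m; "tool_pos": TCP position; "ee_rot": TCP orientation; "wrist_force": force on the tool from outside, world axes, zero at the start; "wrist_torque": the same for the moment, N m; "width": finger opening in m.
Only numpy, scipy, OpenCV 4.12 (cv2) and the standard library are available. Lean on these libraries where they do the work, as an engineer would, in place of code of your own. Each camera call takes 0.05 s, during which the arm holds its last target. There are 200 camera calls.

## Working session

There is one attempt and no reset: what is moved stays moved. The work goes in short steps, Python scripts to look and compute and a tool call to move; the robot and the scene stay as the last step left them, time stands still between calls to the robot, and variables do not carry over. Pictures are saved under pics/ and viewed, about 8 in all and at most 12, crops included, and the job is handed in when it is done.

Besides the shell and the picture viewer there is one more tool, called as name(argument=value, ...), one argument or row to a line, values as JSON. step_arm: Moves the arm, as the interface text tells. Its arguments: {"type":"object","properties":{"plan":{"type":"array"}},"required":["plan"]}

```bash
mkdir -p pics; ls; cat > h.py <<'E'
import numpy as np, cv2
from scipy.spatial.transform import Rotation as R
from bench import robot, cams
def snap(n):
    o=robot.get_obs(); s=cams.snapshot(n)
    if n=="wrist":
        T=np.eye(4);T[:3,:3]=R.from_euler('xyz',o['ee_rot']).as_matrix();T[:3,3]=o['tool_pos']
        T=T@np.array(s['T_tool_cam']);s['Rm']=T[:3,:3];s['o']=T[:3,3]
    else:
        s['o']=np.array(s['origin']);a=np.array(s['attitude'])
        s['Rm']=a if a.shape==(3,3) else R.from_euler('xyz',a).as_matrix()
    s['K']=np.array(s['camera_matrix']);return s
def save(s,f,sc=1.5): cv2.imwrite('pics/'+f,cv2.resize(s['frame'][:,:,::-1],None,fx=sc,fy=sc,interpolation=cv2.INTER_CUBIC))
def ray(s,u,v,z):
    d=s['Rm']@np.linalg.inv(s['K'])@np.array([u,v,1.]);return s['o']+d*(z-s['o'][2])/d[2]
def proj(s,p):
    q=s['K']@(s['Rm'].T@(np.array(p)-s['o']));return q[:2]/q[2]
E
python3 - <<'E'
from h import *
print(robot.get_obs())
for n in("scene","top"):
    s=snap(n);save(s,n+'0.png');print(n,s['o'],s['attitude'],s['K'].tolist())
    np.savez(n+'0.npz',**{k:s[k] for k in('frame','o','Rm','K')})
E
```

```text
pics
{'time': 0.0, 'joint_positions': array([-1.31308575e+00,  8.79178106e-02,  1.37222987e+00, -1.39329280e-05,
        1.68358937e+00, -1.03096384e-01]), 'qvel': array([-0.00127325,  0.00013369, -0.00030276,  0.00071595, -0.0007556 ,
        0.00098097]), 'joint_torque': array([ 2.07865305e-03, -3.40182924e+01, -3.02424538e+01,  7.19081168e-02,
        3.29181016e-02, -1.82506283e-04]), 'tool_pos': array([ 0.19402024, -0.51406248,  0.20433687]), 'ee_rot': array([-3.13945822e+00, -2.06913561e-04,  3.60805188e-01]), 'wrist_force': array([ 0.81539554, -0.93292576,  0.89312939]), 'wrist_torque': array([ 0.00350514, -0.00981043, -0.04691579]), 'width': 0.09377041400899316}
scene [-0.66946967  0.67209877  0.99175563] [-2.15565508 -0.004041   -2.08310695] [[488.7895201470226, 0.0, 247.99049831986775], [0.0, 488.7895201470226, 184.49957383681925], [0.0, 0.0, 1.0]]
top [ 0.33255418 -0.01550777  1.2714048 ] [-3.00968135  0.03343673 -1.58730815] [[382.1818383197253, 0.0, 256.02158353163287], [0.0, 382.1818383197253, 191.32275235696406], [0.0, 0.0, 1.0]]
```

View pics/top0.png

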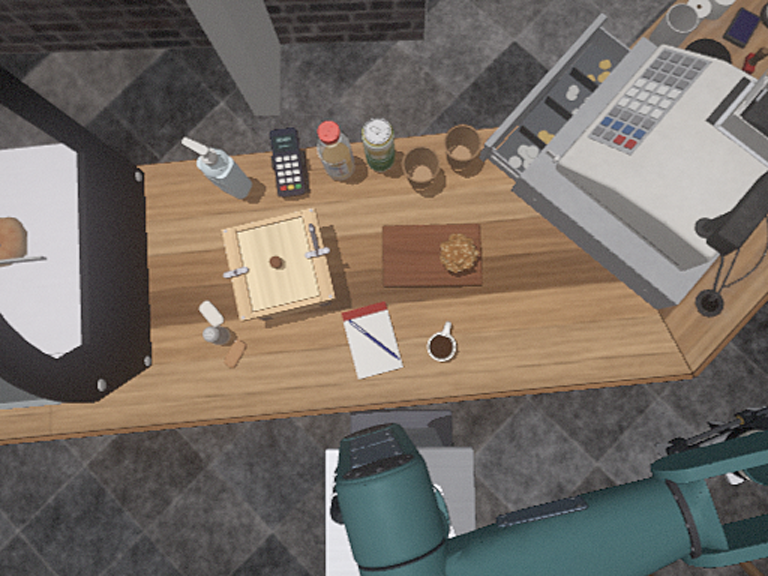

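View pics/scene0.png

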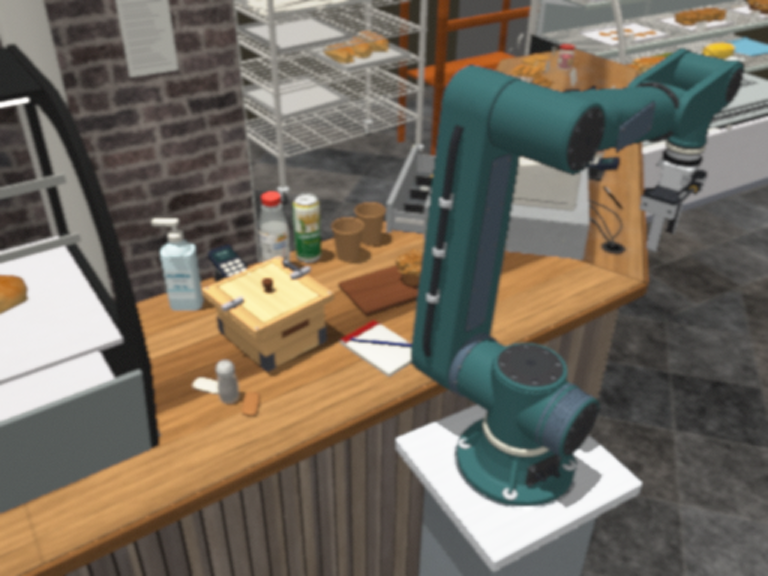

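The top view shows the knob at about (277,263) in the enlarged picture. The left button is at (235,272), the right button at (316,254), and the keeper at about (313,237). The board spans (383,225) to (481,286) with the muffin at (459,253), and the cup is at (441,347). The clear counter is to the right of the board, around (560,310).

```bash
python3 - <<'E'
from h import *
s=dict(np.load('top0.npz'))
def P(n,u,v,z): print(n,np.round(ray(s,u/1.5,v/1.5,z)*1000).astype(int))
P('knob',277,262,.150);P('bl',235,272,.134);P('br',316,254,.134);P('keeper',313,237,.134)
for c in[(222,229),(316,208),(335,302),(240,322)]:P('corner',*c,.122)
for c in[(383,226),(480,224),(481,286),(384,287)]:P('board',*c,.015)
P('muf',459,253,.06);P('cup',441,347,.05)
for c in[(515,185),(690,305),(690,372),(500,385),(560,300)]:P('counter',*c,0)
P('sanit',228,180,.1);P('pen',395,358,0)
P('term',288,165,.02);P('bottle',330,130,.18);P('can',377,128,.15);P('cup1',421,165,.09)
E
```

```text
knob [537 233 150]
bl [521 322 134]
br [554 157 134]
keeper [590 163 134]
corner [614 354 122]
corner [654 159 122]
corner [457 120 122]
corner [420 313 122]
board [638  24  15]
board [ 637 -193   15]
board [ 498 -190   15]
board [500  24  15]
muf [ 564 -139   60]
cup [365 -96  50]
counter [ 730 -278    0]
counter [ 448 -645    0]
counter [ 303 -633    0]
counter [ 282 -224    0]
counter [ 465 -364    0]
sanit [726 351 100]
pen [344   3   0]
term [785 238  20]
bottle [797 122 180]
can [811  29 150]
cup1 [751 -62  90]
```

step_arm(
  plan=[
    [[40, 80, 100, 0, 60], [60, 160, 130, 0, 60], [80, 240, 130, 0, 60], [100, 330, 130, 0, 60], [100, 330, 130, 0, 60], [100, 330, 130, 0, 60], [100, 330, 130, 0, 60], [100, 330, 130, 0, 60]],
  ],
)

```text
time: 0.77
tool_pos: [0.2828, -0.2233, 0.3252]
ee_rot: [-3.141, -0.0, 0.36]
wrist_force: [1.4, -0.5, 0.7]
width: 0.0565
```

```bash
python3 - <<'E'
from h import *
o=robot.get_obs();print(o);s=snap("wrist");print(s['T_tool_cam'],s['K'])
E
```

```text
{'time': 0.7667, 'joint_positions': array([-8.26324953e-01, -3.27467330e-01,  1.50584837e+00,  2.24692925e-04,
        1.96349141e+00,  3.84695629e-01]), 'qvel': array([ 1.10493158, -0.41578069,  0.06530258,  0.00757115,  0.34498524,
        1.08790887]), 'joint_torque': array([ -5.46806172, -15.47308803, -29.65245008,  -0.19312001,
        -0.0544322 ,  -0.97040322]), 'tool_pos': array([ 0.28276516, -0.22327264,  0.32519369]), 'ee_rot': array([-3.14125540e+00, -8.74405663e-05,  3.59861687e-01]), 'wrist_force': array([ 1.39963197, -0.51127801,  0.6691014 ]), 'wrist_torque': array([ 0.01538675, -0.03610628, -0.07104438]), 'width': 0.05654515548846344}
[[-2.43914527e-04 -9.60756735e-01 -2.77392206e-01  8.11996814e-02]
 [ 9.99999324e-01 -5.49639546e-04  1.02438183e-03  7.11178889e-04]
 [-1.13664747e-03 -2.77391768e-01  9.60756220e-01 -1.79458189e-01]
 [ 0.00000000e+00  0.00000000e+00  0.00000000e+00  1.00000000e+00]] [[332.67266346   0.         254.61928558]
 [  0.         332.67266346 194.34811931]
 [  0.           0.           1.        ]]
```

step_arm(
  plan=[
    [[30, 35, 0, -0.05, 40], [60, 70, 0, -0.1, 40], [85, 110, 0, -0.15, 40], [100, 150, 0, -0.16, 40], [120, 190, 0, -0.16, 40], [140, 225, 0, -0.16, 40], [160, 265, 0, -0.16, 40], [180, 300, 0, -0.16, 40]],
  ],
)

```text
time: 1.48
tool_pos: [0.4544, 0.0607, 0.3248]
ee_rot: [3.141, 0.0, 0.201]
wrist_force: [0.2, -0.2, -0.1]
width: 0.0378
```

step_arm(
  plan=[
    [[25, 40, 0, 0, 40], [40, 80, 0, 0, 40], [63, 121, -20, 0, 40], [63, 121, -60, 0, 40], [63, 121, -74, 0, 40], [63, 121, -74, 0, 40], [63, 121, -74, 0, 40], [63, 121, -74, 0, 40]],
  ],
)

```text
time: 2.15
tool_pos: [0.5176, 0.1792, 0.2528]
ee_rot: [3.141, -0.002, 0.2]
wrist_force: [1.4, 0.0, 0.4]
width: 0.0374
```

```bash
python3 - <<'E'
from h import *
s=snap("wrist");save(s,'w1.png');np.savez('w1.npz',**{k:s[k] for k in('frame','o','Rm','K')});o=robot.get_obs();print(o['tool_pos'],o['ee_rot'],o['qvel'],o['joint_positions'])
E
```

```text
[0.51794749 0.17912087 0.25374816] [ 3.14152289 -0.00416209  0.19978921] [-0.00242847 -0.01004524 -0.01013366  0.00171553 -0.00535493  0.00088323] [ 2.29617643e-01  7.54312890e-02  1.28858902e+00 -1.97910443e-04
  1.77341418e+00  1.60058467e+00]
```

View pics/w1.png

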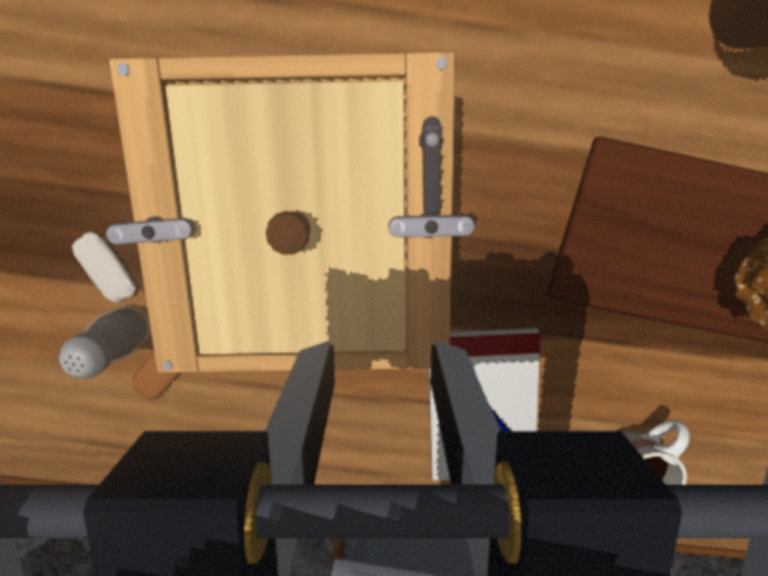

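The wrist view shows the left pivot at (148,232), the right pivot at (431,227), the keeper pivot at (432,137) with its nose pointing down to (431,213), and the knob at (288,231).

```bash
python3 - <<'E'
from h import *
s=dict(np.load('w1.npz'))
def P(n,u,v,z): p=ray(s,u/1.5,v/1.5,z)*1000;print(n,np.round(p,1));return p
l=P('L',148,232,.134);r=P('R',431,227,.134);k=P('K',432,137,.134);P('knob',288,231,.150)
for c in[(112,59),(454,54),(450,370),(161,373)]:P('c',*c,.122)
a=P('l1',113,234,.134);b=P('l2',188,228,.134);d=b-a;print('Lang',np.arctan2(d[1],d[0]))
a=P('r1',395,227,.134);b=P('r2',470,226,.134);d=b-a;print('Rang',np.arctan2(d[1],d[0]))
d=l-r;print('carrier yaw',np.arctan2(-d[0],d[1]),np.hypot(*d[:2]))
d=k-r;print('carrier yaw',np.arctan2(d[1],d[0]),np.hypot(*d[:2]))
E
```

```text
L [522.1 322.5 134. ]
R [558.7 156.4 134. ]
K [609.1 167.5 134. ]
knob [542.4 237.7 150. ]
c [614.8 354.9 122. ]
c [656.1 164.3 122. ]
c [465.  120.4 122. ]
c [424.  312.1 122. ]
l1 [516.7 343.1 134. ]
l2 [529.2 299.2 134. ]
Lang -1.2917031443691833
r1 [554.4 177.6 134. ]
r2 [564.  133.7 134. ]
Rang -1.3578073400198565
carrier yaw 0.21734080483885101 170.0782386348291
carrier yaw 0.21580779347226947 51.595003692684855
```

step_arm(
  plan=[
    [[40, -5, -20, 0.015, 32], [75, -9, -50, 0.015, 32], [90, -12, -75, 0.015, 32], [90, -12, -95, 0.015, 32], [90, -12, -105, 0.015, 32], [90, -12, -105, 0.015, 32], [90, -12, -105, 0.015, 32]],
  ],
)

```text
time: 2.78
tool_pos: [0.6076, 0.1675, 0.1483]
ee_rot: [3.142, -0.003, 0.215]
wrist_force: [0.4, 0.5, 0.2]
width: 0.03
```

```bash
python3 - <<'E'
from h import *
s=snap("wrist");save(s,'w2.png');np.savez('w2.npz',**{k:s[k] for k in('frame','o','Rm','K')});o=robot.get_obs();print(o['tool_pos'],o['ee_rot'])
print(proj(s,[.608,.167,.134])*1.5,proj(s,o['tool_pos'])*1.5)
E
```

```text
[0.60800669 0.16775236 0.14941907] [ 3.141411   -0.00483164  0.21574723]
[381.16866422 349.19761046] [379.2728918  364.11632265]
```

View pics/w2.png

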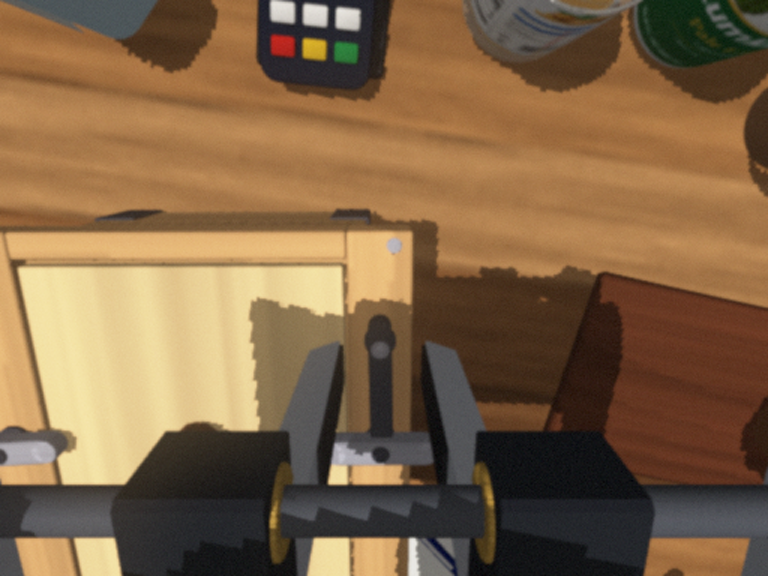

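The keeper pivot is at (380,350), where predicted (381,349), and lies midway between the fingertips. I'll descend and pinch.

step_arm(
  plan=[
    [[0, 0, -12, 0, 32], [0, 0, -22, 0, 32], [0, 0, -22, 0, 20], [0, 0, -22, 0, 5], [0, 0, -22, 0, 5], [0, 0, -22, 0, 5], [0, 0, -22, 0, 5]],
  ],
)

```text
time: 3.42
tool_pos: [0.607, 0.1683, 0.1244]
ee_rot: [-3.14, -0.0, 0.216]
wrist_force: [-1.1, 0.9, -1.3]
width: 0.0095
```

step_arm(
  plan=[
    [[0, 0, 2, 0.12, 5], [0, 0, 2, 0.24, 5], [0, 0, 2, 0.36, 5], [0, 0, 2, 0.48, 5], [0, 0, 2, 0.6, 5], [0, 0, 2, 0.72, 5], [0, 0, 2, 0.8, 5], [0, 0, 2, 0.8, 5]],
  ],
)

```text
time: 4.08
tool_pos: [0.607, 0.1682, 0.1244]
ee_rot: [-3.14, -0.0, 1.017]
wrist_force: [2.4, 3.0, -7.6]
width: 0.0097
```

step_arm(
  plan=[
    [[0, 0, -1, 0.12, 5], [0, 0, -1, 0.24, 5], [0, 0, -1, 0.36, 5], [0, 0, -1, 0.48, 5], [0, 0, -1, 0.6, 5], [0, 0, -1, 0.72, 5], [0, 0, -1, 0.77, 5], [0, 0, -1, 0.77, 5]],
  ],
)

```text
time: 4.75
tool_pos: [0.6072, 0.1681, 0.1244]
ee_rot: [3.141, -0.001, 1.785]
wrist_force: [2.5, 2.7, -6.1]
width: 0.0098
```

step_arm(
  plan=[
    [[0, 0, 0, 0, 10], [0, 0, 0, 0, 32], [0, 0, 0, 0, 32], [0, 0, 20, 0, 32], [0, 0, 40, 0, 40], [-49, -11, 40, 0, 40], [-49, -11, 40, 0, 32], [-49, -11, 40, 0, 32]],
  ],
)

```text
time: 5.42
tool_pos: [0.5562, 0.1558, 0.1661]
ee_rot: [-3.141, 0.001, 1.785]
wrist_force: [-0.4, -0.3, -0.1]
width: 0.031
```

```bash
python3 - <<'E'
from h import *
s=snap("wrist");save(s,'w3.png');o=robot.get_obs();print(o['tool_pos'],o['ee_rot'],o['wrist_force'])
print(proj(s,[.558,.1565,.134])*1.5,proj(s,o['tool_pos'])*1.5)
E
```

```text
[0.55772311 0.15612191 0.16650183] [3.13960112e+00 7.55900017e-04 1.78473086e+00] [ 0.49707829 -0.43390634  0.61106593]
[385.31920563 331.01844523] [384.88391299 361.37291596]
```

View pics/w3.png

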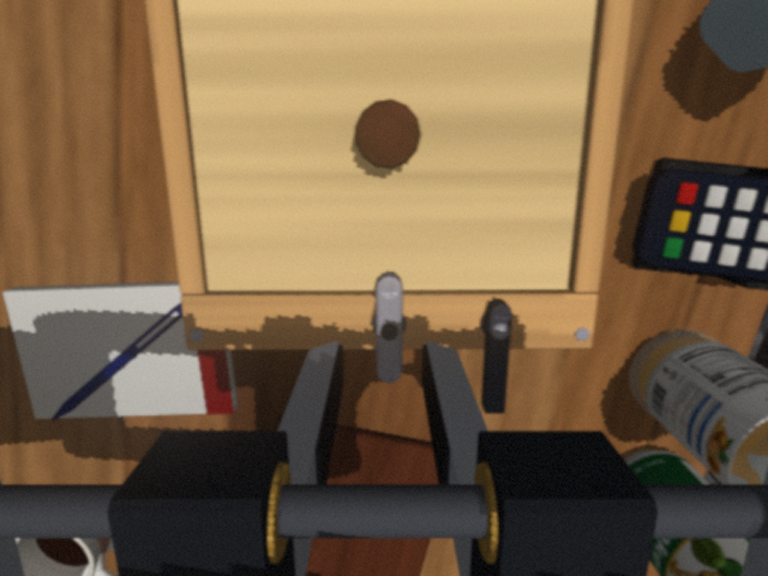

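The keeper now sticks square out over the side. The right button's pivot is at (390,330), about 2 mm toward the carrier's +x from the prediction, so I'll correct and pinch.

step_arm(
  plan=[
    [[2, 1, -20, 0, 32], [2, 1, -38, 0, 32], [2, 1, -40, 0, 32], [2, 1, -40, 0, 5], [2, 1, -40, 0, 5], [2, 1, -40, 0, 5], [2, 1, -40, 0, 5]],
  ],
)

```text
time: 6.05
tool_pos: [0.5585, 0.1571, 0.1264]
ee_rot: [-3.138, 0.0, 1.786]
wrist_force: [-5.1, -1.0, 2.7]
width: 0.0112
```

step_arm(
  plan=[
    [[0, 0, 0, 0.12, 5], [0, 0, 0, 0.24, 5], [0, 0, 0, 0.36, 5], [0, 0, 0, 0.48, 5], [0, 0, 0, 0.6, 5], [0, 0, 0, 0.72, 5], [0, 0, 0, 0.8, 5], [0, 0, 0, 0.8, 5]],
  ],
)

```text
time: 6.72
tool_pos: [0.5589, 0.1573, 0.1264]
ee_rot: [-3.14, -0.002, 2.589]
wrist_force: [-4.9, -1.0, 1.6]
width: 0.0113
```

step_arm(
  plan=[
    [[0, 0, 0, 0.12, 5], [0, 0, 0, 0.24, 5], [0, 0, 0, 0.36, 5], [0, 0, 0, 0.48, 5], [0, 0, 0, 0.6, 5], [0, 0, 0, 0.72, 5], [0, 0, 0, 0.76, 5], [0, 0, 0, 0.76, 5]],
  ],
)

```text
time: 7.38
tool_pos: [0.5589, 0.1577, 0.1264]
ee_rot: [3.141, -0.002, -2.936]
wrist_force: [-6.1, -0.5, 3.1]
width: 0.0115
```

step_arm(
  plan=[
    [[0, 0, 0, 0, 15], [0, 0, 0, 0, 32], [0, 0, 0, 0, 32], [0, 0, 30, 0, 32], [0, 0, 50, -0.12, 32], [-9, 40, 60, -0.24, 32], [-18, 80, 60, -0.36, 32], [-27, 120, 60, -0.48, 32]],
  ],
)

```text
time: 8.05
tool_pos: [0.5356, 0.2732, 0.1874]
ee_rot: [3.139, 0.004, 2.867]
wrist_force: [0.4, 1.3, -0.2]
width: 0.03
```

step_arm(
  plan=[
    [[-10, 46, -10, -0.12, 32], [-10, 46, -20, -0.24, 32], [-10, 46, -20, -0.36, 32], [-10, 46, -20, -0.48, 32], [-10, 46, -20, -0.6, 32], [-10, 46, -20, -0.72, 32], [-10, 46, -20, -0.84, 32], [-10, 46, -20, -0.96, 32]],
  ],
)

```text
time: 8.72
tool_pos: [0.525, 0.3184, 0.1655]
ee_rot: [3.14, -0.0, 1.909]
wrist_force: [0.4, 0.1, 0.8]
width: 0.03
```

step_arm(
  plan=[
    [[0, 0, 0, -0.05, 32], [0, 0, 0, -0.05, 32], [0, 0, 0, -0.05, 32]],
  ],
)

```text
time: 8.97
tool_pos: [0.5248, 0.3183, 0.1654]
ee_rot: [3.141, -0.0, 1.867]
wrist_force: [-0.7, 0.2, 0.4]
width: 0.0297
```

```bash
python3 - <<'E'
from h import *
s=snap("wrist");save(s,'w4.png');o=robot.get_obs();print(o['tool_pos'],o['ee_rot'],o['wrist_force'])
print(proj(s,[.522,.3225,.134])*1.5,proj(s,o['tool_pos'])*1.5)
np.savez('w4.npz',**{k:s[k] for k in('frame','o','Rm','K')})
E
```

```text
[0.52470486 0.31828242 0.16538185] [ 3.14080660e+00 -5.75775755e-05  1.86692974e+00] [ 0.03435149 -0.15092     0.52091948]
[377.81304105 322.05685311] [380.70186126 360.79330771]
```

View pics/w4.png

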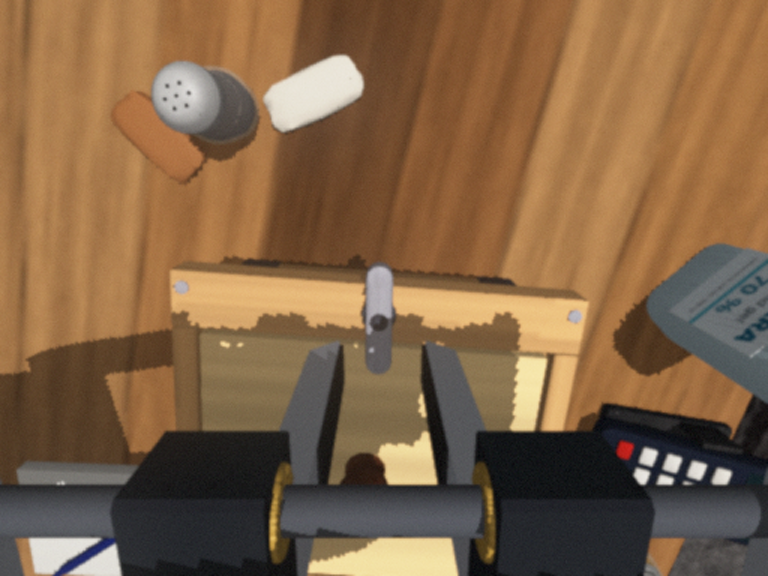

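The left pivot is at (380,321), as predicted.

step_arm(
  plan=[
    [[-2, 5, -20, 0, 32], [-2, 5, -37, 0, 32], [-2, 5, -39, 0, 32], [-2, 5, -39, 0, 5], [-2, 5, -39, 0, 5], [-2, 5, -39, 0, 5], [-2, 5, -39, 0, 5]],
  ],
)

```text
time: 9.6
tool_pos: [0.5218, 0.323, 0.1275]
ee_rot: [-3.14, -0.0, 1.866]
wrist_force: [-3.6, -1.8, 2.1]
width: 0.0114
```

step_arm(
  plan=[
    [[0, 0, 0, 0.12, 5], [0, 0, 0, 0.24, 5], [0, 0, 0, 0.36, 5], [0, 0, 0, 0.48, 5], [0, 0, 0, 0.6, 5], [0, 0, 0, 0.72, 5], [0, 0, 0, 0.75, 5], [0, 0, 0, 0.75, 5]],
  ],
)

```text
time: 10.27
tool_pos: [0.5221, 0.3233, 0.1275]
ee_rot: [3.141, -0.0, 2.616]
wrist_force: [-3.6, -1.3, 2.9]
width: 0.0118
```

step_arm(
  plan=[
    [[0, 0, 0, 0.12, 5], [0, 0, 0, 0.24, 5], [0, 0, 0, 0.36, 5], [0, 0, 0, 0.48, 5], [0, 0, 0, 0.6, 5], [0, 0, 0, 0.72, 5], [0, 0, 0, 0.75, 5], [0, 0, 0, 0.75, 5]],
  ],
)

```text
time: 10.93
tool_pos: [0.5222, 0.3237, 0.1275]
ee_rot: [3.14, 0.001, -2.918]
wrist_force: [-3.9, 0.1, 3.0]
width: 0.0117
```

step_arm(
  plan=[
    [[0, 0, 0, 0, 15], [0, 0, 0, 0, 32], [0, 0, 0, 0, 32], [0, 0, 35, 0, 45], [5, -20, 60, 0, 60], [12, -50, 65, 0, 60], [19, -85, 65, 0, 60], [19, -85, 65, 0, 60]],
  ],
)

```text
time: 11.6
tool_pos: [0.5438, 0.2331, 0.1924]
ee_rot: [-3.138, 0.003, -2.924]
wrist_force: [0.1, -0.0, -0.5]
width: 0.0554
```

step_arm(
  plan=[
    [[0, 0, 0, 0, 60], [0, 0, 0, 0, 60]],
  ],
)

```text
time: 11.77
tool_pos: [0.5415, 0.2383, 0.1907]
ee_rot: [3.141, -0.0, -2.918]
wrist_force: [-0.3, 0.3, 0.7]
width: 0.0565
```

```bash
python3 - <<'E'
from h import *
s=snap("wrist");save(s,'w5.png');o=robot.get_obs();print(o['tool_pos'],o['ee_rot'],o['wrist_force'])
print(proj(s,[.5415,.2385,.150])*1.5,proj(s,o['tool_pos'])*1.5)
E
```

```text
[0.54122326 0.23880722 0.19058669] [ 3.14104433e+00 -6.04450365e-04 -2.91729721e+00] [ 0.90445908 -0.77615329 -0.03095561]
[384.24609377 326.36578374] [385.57427391 361.54890289]
```

View pics/w5.png

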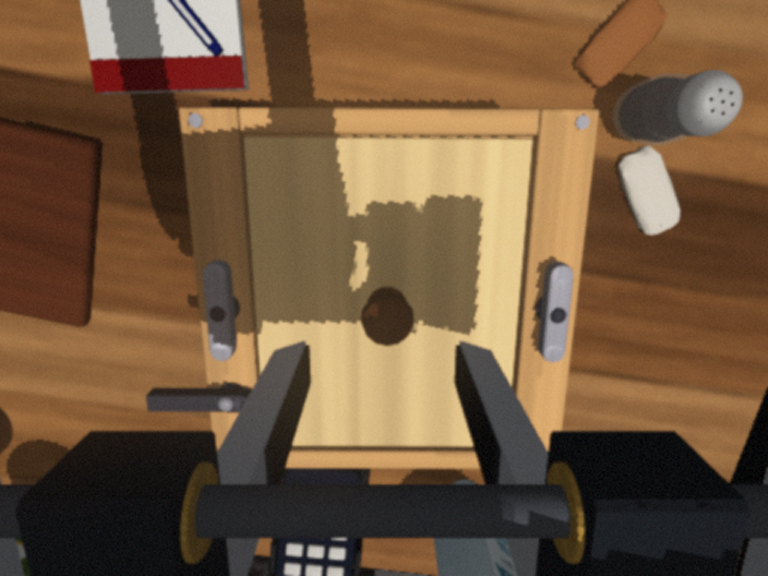

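Both buttons lie along their rails, with pivots at (217,314) and (558,315), and the keeper is out. The knob is at (387,316), about 2 mm toward the robot. I'll grip it.

step_arm(
  plan=[
    [[-2, 0, -30, 0, 60], [-2, 0, -58, 0, 60], [-2, 0, -63, 0, 50], [-2, 0, -63, 0, 15], [-2, 0, -63, 0, 10], [-2, 0, -63, 0, 10], [-2, 0, -63, 0, 10], [-2, 0, -63, 0, 10]],
  ],
)

```text
time: 12.48
tool_pos: [0.5404, 0.239, 0.1302]
ee_rot: [3.14, 0.004, -2.917]
wrist_force: [0.3, 0.7, 2.6]
width: 0.0241
```

step_arm(
  plan=[
    [[0, 0, 2, 0, 10], [0, 0, 5, 0, 10], [0, 0, 9, 0, 10], [0, 0, 14, 0, 10], [0, 0, 20, 0, 10], [0, 0, 30, 0, 10], [0, 0, 30, 0, 10]],
  ],
)

```text
time: 13.07
tool_pos: [0.5407, 0.2384, 0.1612]
ee_rot: [3.141, 0.004, -2.918]
wrist_force: [-1.2, 0.4, -1.0]
width: 0.0238
```

step_arm(
  plan=[
    [[0, 0, 30, 0, 10], [0, 0, 60, 0, 10], [0, -10, 80, -0.05, 10], [-5, -40, 90, -0.12, 10], [-10, -75, 90, -0.22, 10], [-15, -110, 90, -0.34, 10], [-21, -145, 90, -0.46, 10], [-26, -180, 90, -0.58, 10]],
  ],
)

```text
time: 13.73
tool_pos: [0.5129, 0.0567, 0.2488]
ee_rot: [3.141, 0.001, 2.78]
wrist_force: [0.4, -0.6, -1.7]
width: 0.0244
```

step_arm(
  plan=[
    [[-5, -35, 0, -0.12, 10], [-10, -70, 0, -0.24, 10], [-15, -105, 0, -0.36, 10], [-21, -140, 0, -0.48, 10], [-26, -175, 0, -0.6, 10], [-31, -210, 0, -0.72, 10], [-36, -245, 0, -0.84, 10], [-41, -280, 0, -0.96, 10]],
  ],
)

```text
time: 14.4
tool_pos: [0.4718, -0.2236, 0.2488]
ee_rot: [3.141, 0.001, 1.82]
wrist_force: [0.7, -0.1, -2.1]
width: 0.0246
```

step_arm(
  plan=[
    [[-5, -35, 0, -0.12, 10], [-10, -70, 0, -0.22, 10], [-19, -95, -20, -0.24, 10], [-19, -103, -50, -0.245, 10], [-19, -103, -80, -0.245, 10], [-19, -103, -80, -0.245, 10], [-19, -103, -80, -0.245, 10]],
  ],
)

```text
time: 14.98
tool_pos: [0.4523, -0.3241, 0.1665]
ee_rot: [-3.138, -0.003, 1.58]
wrist_force: [-0.2, 0.1, -1.7]
width: 0.0244
```

```bash
python3 - <<'E'
from h import *
o=robot.get_obs();print(o['tool_pos'],o['ee_rot'],o['wrist_force'],o['joint_positions'])
s=snap("top");save(s,'t6.png')
E
```

```text
[ 0.4522703  -0.32407875  0.16652492] [-3.13810221 -0.00319571  1.58035135] [-0.22117026  0.13528604 -1.68024083] [-7.23680574e-01  1.15779910e-01  1.41661600e+00  3.83994955e-05
  1.61392900e+00 -7.33239611e-01]
```

View pics/t6.png

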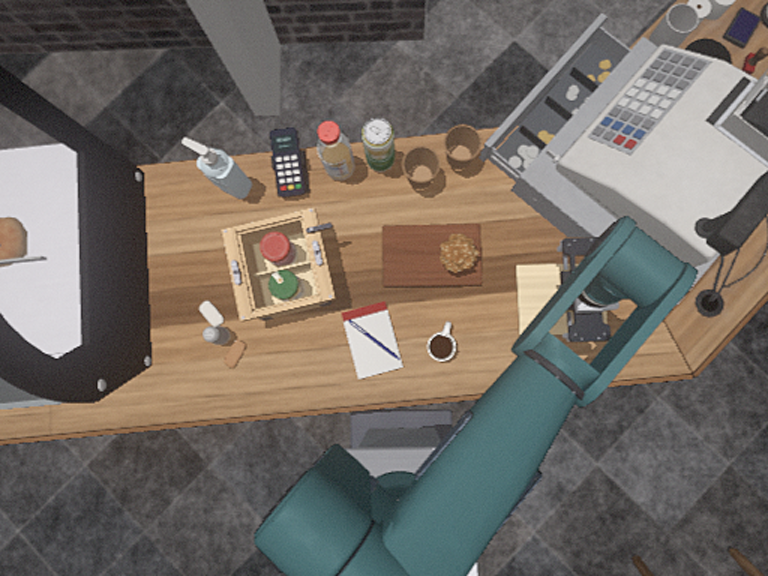

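The panel hangs level, clear of the board and the till. The carrier shows a red jar at (276,247) in the far compartment and a green one at (284,284) in the near one. I'll lower the panel.

step_arm(
  plan=[
    [[0, 0, -35, 0, 10], [0, 0, -70, 0, 10], [0, 0, -105, 0, 10], [0, 0, -130, 0, 10], [0, 0, -140, 0, 10], [0, 0, -144, 0, 10], [0, 0, -146, 0, 10], [0, 0, -147, 0, 10]],
  ],
)

```text
time: 15.7
tool_pos: [0.4553, -0.3261, 0.0241]
ee_rot: [3.138, 0.004, 1.581]
wrist_force: [-0.5, 0.1, -1.4]
width: 0.0243
```

step_arm(
  plan=[
    [[0, 0, -1, 0, 10], [0, 0, -2, 0, 10], [0, 0, -3, 0, 10], [0, 0, -3, 0, 10]],
  ],
)

```text
time: 16.03
tool_pos: [0.4537, -0.325, 0.0187]
ee_rot: [3.141, 0.001, 1.581]
wrist_force: [-0.7, 0.3, -1.9]
width: 0.0244
```

step_arm(
  plan=[
    [[0, 0, -1, 0, 10], [0, 0, -2, 0, 10], [0, 0, -2, 0, 10]],
  ],
)

```text
time: 16.28
tool_pos: [0.4535, -0.3249, 0.0162]
ee_rot: [3.141, 0.0, 1.581]
wrist_force: [0.2, -0.7, -0.9]
width: 0.0242
```

step_arm(
  plan=[
    [[0, 0, -0.7, 0, 10], [0, 0, -0.7, 0, 10]],
  ],
)

```text
time: 16.45
tool_pos: [0.4535, -0.3249, 0.0162]
ee_rot: [3.141, 0.0, 1.581]
wrist_force: [-1.5, 1.0, 4.2]
width: 0.0242
```

step_arm(
  plan=[
    [[0, 0, 0, 0, 15], [0, 0, 0, 0, 40], [0, 0, 0, 0, 45], [0, 0, 20, 0, 45], [0, 0, 55, 0, 60], [0, 0, 95, 0, 75], [0, 0, 135, 0, 90], [5, 10, 175, 0, 90]],
  ],
)

```text
time: 17.12
tool_pos: [0.4576, -0.3158, 0.1916]
ee_rot: [-3.141, 0.001, 1.579]
wrist_force: [0.5, -0.7, -0.3]
width: 0.0654
```

step_arm(
  plan=[
    [[0, 10, 35, -0.05, 90], [5, 45, 65, -0.12, 90], [10, 85, 75, -0.22, 90], [15, 125, 75, -0.34, 90], [20, 165, 75, -0.46, 90], [25, 205, 75, -0.58, 90], [30, 245, 75, -0.7, 90], [35, 285, 75, -0.82, 90]],
  ],
)

```text
time: 17.78
tool_pos: [0.4915, -0.0462, 0.2654]
ee_rot: [3.141, -0.001, 0.798]
wrist_force: [0.3, -0.4, 0.5]
width: 0.0845
```

step_arm(
  plan=[
    [[5, 40, 0, -0.12, 90], [10, 80, 0, -0.24, 90], [15, 120, 0, -0.36, 90], [20, 160, 0, -0.48, 90], [20, 200, 0, -0.54, 90], [20, 240, 0, -0.54, 90], [20, 240, 0, -0.54, 90], [20, 240, 0, -0.54, 90]],
  ],
)

```text
time: 18.45
tool_pos: [0.511, 0.1948, 0.2646]
ee_rot: [-3.141, 0.001, 0.269]
wrist_force: [0.3, -0.2, 0.4]
width: 0.0851
```

```bash
python3 - <<'E'
from h import *
o=robot.get_obs();print(o['tool_pos'],o['ee_rot'],o['wrist_force'],o['joint_positions'])
s=snap("wrist");save(s,'w7.png');np.savez('w7.npz',**{k:s[k] for k in('frame','o','Rm','K')})
s=snap("top");save(s,'t7.png');np.savez('t7.npz',**{k:s[k] for k in('frame','o','Rm','K')})
E
```

```text
[0.51102747 0.19483779 0.26459334] [-3.14121379e+00  9.36365378e-04  2.69278550e-01] [ 0.25795262 -0.18819716  0.40036361] [2.60338561e-01 7.72833937e-02 1.26533117e+00 3.80415496e-04
 1.79991779e+00 1.56194274e+00]
```

View pics/w7.png

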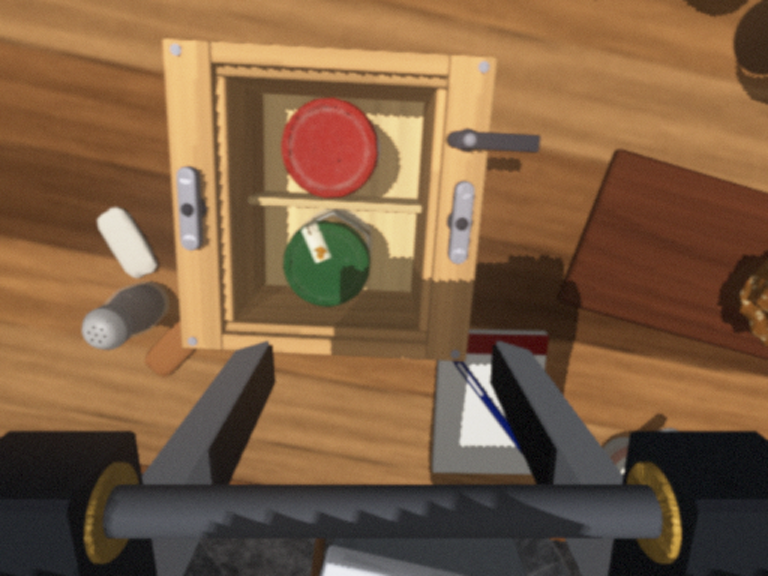

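Red (far compartment) at (330,147) is about 95 px across, which is 64 mm at jam height. Green (near) at (327,263) is smaller. I'll check the heights across the two views.

```bash
python3 - <<'E'
from h import *
S={n:dict(np.load(n+'.npz')) for n in('w7','t7')}
def cen(s,col,box):
    h=cv2.cvtColor(s['frame'],cv2.COLOR_RGB2HSV);H,Sa,V=cv2.split(h)
    m=((H<8)|(H>172)) if col=='r' else ((H>45)&(H<95))
    m=(m&(Sa>110)&(V>30)).astype(np.uint8);k=np.zeros_like(m);x0,y0,x1,y1=box;k[y0:y1,x0:x1]=m[y0:y1,x0:x1]
    c=max(cv2.findContours(k,cv2.RETR_EXTERNAL,cv2.CHAIN_APPROX_NONE)[0],key=cv2.contourArea)
    return cv2.minEnclosingCircle(cv2.convexHull(c))
B={'w7':{'r':(180,55,260,140),'g':(180,130,260,215)},'t7':{'r':(165,145,205,185),'g':(170,172,210,205)}}
for c,z in(('r',.109),('g',.096)):
    L=[]
    for n,s in S.items():
        (u,v),r=cen(s,c,B[n][c]);d=s['Rm']@np.linalg.inv(s['K'])@[u,v,1];d/=np.linalg.norm(d);L.append((s['o'],d))
        print(c,n,u*1.5,v*1.5,r*1.5,np.round(ray(s,u,v,z)*1000,1))
    A=sum(np.eye(3)-np.outer(d,d) for o,d in L);b=sum((np.eye(3)-np.outer(d,d))@o for o,d in L)
    print('tri',np.linalg.solve(A,b))
E
```

```text
r w7 329.0644226074219 147.10051345825195 50.11469078063965 [580.7 248.4 109. ]
r t7 287.25 240.0 1.6772010326385498 [590.3 220.7 109. ]
tri [0.5862335  0.23544878 0.10333631]
g w7 318.75 276.75 25.828911781311035 [491.2 235.5  96. ]Traceback (most recent call last):
  File "<stdin>", line 13, in <module>
  File "<stdin>", line 7, in cen
ValueError: max() iterable argument is empty
```

```bash
python3 - <<'E'
from h import *
w=dict(np.load('w7.npz'));t=dict(np.load('t7.npz'))
im=cv2.imread('pics/t6.png');h=cv2.cvtColor(im,cv2.COLOR_BGR2HSV);H,S,V=cv2.split(h)
for n,m,(x0,y0,x1,y1),uvw in(('r',(H<8)|(H>172),(255,225,300,268),(330,147)),('g',(H>45)&(H<95),(262,264,305,304),(327,263))):
    k=np.zeros_like(H);k[y0:y1,x0:x1]=(m&(S>90)&(V>25))[y0:y1,x0:x1]
    c=max(cv2.findContours(k,cv2.RETR_EXTERNAL,cv2.CHAIN_APPROX_NONE)[0],key=cv2.contourArea)
    (u,v),r=cv2.minEnclosingCircle(c);print(n,u,v,r)
    L=[]
    for s,a in((w,uvw),(t,(u,v))):
        d=s['Rm']@np.linalg.inv(s['K'])@[a[0]/1.5,a[1]/1.5,1];d/=np.linalg.norm(d);L.append((s['o'],d))
        print([np.round(ray(s,a[0]/1.5,a[1]/1.5,z)*1000,1)[:2] for z in(.109,.096)])
    A=sum(np.eye(3)-np.outer(d,d) for o,d in L);b=sum((np.eye(3)-np.outer(d,d))@o for o,d in L);print('tri',np.linalg.solve(A,b))
E
```

```text
r 274.89129638671875 246.32608032226562 15.81523323059082
[array([580.9, 247.8]), array([580.5, 249. ])]
[array([577.5, 246.5]), array([580.3, 249.4])]
tri [0.58043673 0.24926743 0.09565287]
g 281.0 284.0 9.999999747378752e-05
[array([505.9, 231.6]), array([502.7, 232.2])]
[array([498.1, 233.1]), array([500. , 235.9])]
tri [0.50114029 0.23431126 0.09361971]
```

Triangulated height is too weak to separate the jars. The red cap's diameter (64 mm at jam height, no glass visible round it) says red is the jam. I'll check again from a nearer viewpoint on the way down.

step_arm(
  plan=[
    [[35, 26, 0, -0.054, 90], [70, 53, 0, -0.054, 90], [70, 53, -30, -0.054, 90], [70, 53, -65, -0.054, 90], [70, 53, -100, -0.054, 90], [70, 53, -100, -0.054, 90], [70, 53, -100, -0.054, 90], [70, 53, -100, -0.054, 90]],
  ],
)

```text
time: 19.22
tool_pos: [0.5829, 0.2438, 0.1682]
ee_rot: [3.142, -0.004, 0.208]
wrist_force: [-0.3, -0.3, 0.1]
width: 0.0847
```

```bash
python3 - <<'E'
from h import *
o=robot.get_obs();print(o['tool_pos'],o['ee_rot'])
s=snap("wrist");w=dict(np.load('w7.npz'))
def red(s):
    H,S,V=cv2.split(cv2.cvtColor(s['frame'],cv2.COLOR_RGB2HSV))
    m=(((H<8)|(H>172))&(S>120)&(V>40)).astype(np.uint8)
    c=max(cv2.findContours(m,cv2.RETR_EXTERNAL,cv2.CHAIN_APPROX_NONE)[0],key=cv2.contourArea)
    e=cv2.fitEllipse(cv2.convexHull(c));print(np.array(e[0])*1.5,np.array(e[1])*1.5,cv2.boundingRect(c));return e[0]
L=[]
for q in(w,s):
    a=red(q);d=q['Rm']@np.linalg.inv(q['K'])@[*a,1];d/=np.linalg.norm(d);L.append((q['o'],d));print(ray(q,*a,.109)*1000)
A=sum(np.eye(3)-np.outer(d,d) for o,d in L);b=sum((np.eye(3)-np.outer(d,d))@o for o,d in L);print('tri',np.linalg.solve(A,b))
save(s,'w8.png')
E
```

```text
[0.58285294 0.24381035 0.16818805] [ 3.14155851 -0.00371187  0.2078948 ]
[329.11610413 147.0917244 ] [ 95.7520237  100.24911118] (187, 65, 65, 67)
[580.68464204 248.33899348 109.        ]
[367.9987793  313.29608917] [121.07225418 122.31318283] (205, 170, 81, 80)
[582.81157549 250.04706232 109.        ]
tri [0.5803312  0.24941845 0.10105334]
```

View pics/w8.png

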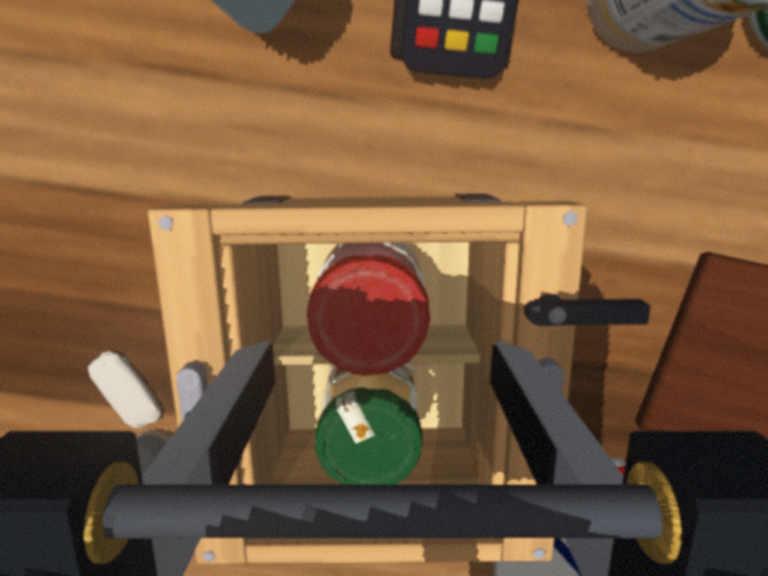

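The close view shows dark red contents under the red cap at (368,313), 121 px across, and amber honey under the smaller green cap at (368,437), 104 px. Red is the jam, and the gripper must shift about 5 mm in +y before descending.

step_arm(
  plan=[
    [[-1, 5, 0, 0.007, 90], [-1, 5, -20, 0.007, 90], [-1, 5, -40, 0.007, 90], [-1, 5, -60, 0.007, 90], [-1, 5, -75, 0.007, 90], [-1, 5, -81, 0.007, 90], [-1, 5, -81, 0.007, 90], [-1, 5, -81, 0.007, 90]],
  ],
)

```text
time: 19.93
tool_pos: [0.5814, 0.2506, 0.0864]
ee_rot: [-3.141, -0.003, 0.217]
wrist_force: [-0.1, 0.5, 0.2]
width: 0.0849
```

step_arm(
  plan=[
    [[0, 0, 0, 0, 75], [0, 0, 0, 0, 60], [0, 0, 0, 0, 60], [0, 0, 0, 0, 60], [0, 0, 0, 0, 60], [0, 0, 0, 0, 60]],
  ],
)

```text
time: 20.43
tool_pos: [0.581, 0.2504, 0.0856]
ee_rot: [-3.141, -0.002, 0.217]
wrist_force: [-0.5, 1.4, 4.3]
width: 0.0627
```

step_arm(
  plan=[
    [[0, 0, 5, 0, 40], [0, 0, 15, 0, 40], [0, 0, 30, 0, 40], [0, 0, 50, 0, 40], [0, 0, 75, 0, 40], [0, 0, 100, 0, 40], [0, 0, 130, 0, 40], [0, 0, 160, 0, 40]],
  ],
)

```text
time: 21.1
tool_pos: [0.5795, 0.2496, 0.2442]
ee_rot: [3.141, 0.004, 0.217]
wrist_force: [0.6, 1.2, -4.3]
width: 0.0629
```

```bash
python3 - <<'E'
from h import *
o=robot.get_obs();print(o['tool_pos'],o['wrist_force'],o['width'])
# board outline from the first top picture
t=dict(np.load('top0.npz'));H,S,V=cv2.split(cv2.cvtColor(t['frame'],cv2.COLOR_RGB2HSV))
c=[(383,226),(480,224),(481,286),(384,287)]
p=np.mean([ray(t,u/1.5,v/1.5,.015)[:2] for u,v in c],0);print('board centre',p)
w=dict(np.load('w1.npz'))
print([np.round(ray(w,u/1.5,v/1.5,.015)*1000) for u,v in((597,137),(549,294))])
E
```

```text
[0.57945695 0.2495853  0.24421528] [ 0.55541702  1.21207363 -4.31857128] 0.06286197912222306
board centre [ 0.56828408 -0.08372879]
[array([640.,  27.,  15.]), array([507.,  27.,  15.])]
```

step_arm(
  plan=[
    [[0, -15, 5, 0.1, 40], [0, -40, 10, 0.2, 40], [-2, -70, 10, 0.32, 40], [-4, -100, 10, 0.44, 40], [-6, -135, 10, 0.56, 40], [-8, -170, 10, 0.68, 40], [-10, -205, 10, 0.8, 40], [-10, -240, 10, 0.92, 40]],
  ],
)

```text
time: 21.77
tool_pos: [0.5692, 0.0085, 0.2539]
ee_rot: [-3.14, 0.001, 1.143]
wrist_force: [0.5, 0.9, -4.4]
width: 0.063
```

step_arm(
  plan=[
    [[0, -20, 0, 0.12, 40], [0, -32, 0, 0.24, 40], [0, -38, 0, 0.35, 40], [0, -38, 0, 0.434, 40], [0, -38, 0, 0.434, 40], [0, -38, 0, 0.434, 40]],
  ],
)

```text
time: 22.27
tool_pos: [0.57, -0.028, 0.2538]
ee_rot: [-3.14, -0.0, 1.568]
wrist_force: [-0.3, 0.3, -3.7]
width: 0.0627
```

```bash
python3 - <<'E'
from h import *
o=robot.get_obs();print(o['tool_pos'],o['ee_rot'],o['wrist_force'],o['width'])
s=snap("wrist");save(s,'w9.png');np.savez('w9.npz',**{k:s[k] for k in('frame','o','Rm','K')})
E
```

```text
[ 0.57000607 -0.02804717  0.2538376 ] [-3.14000643e+00 -3.02047181e-04  1.56842792e+00] [-0.30027242  0.30359883 -3.72205056] 0.06269862537944917
```

View pics/w9.png

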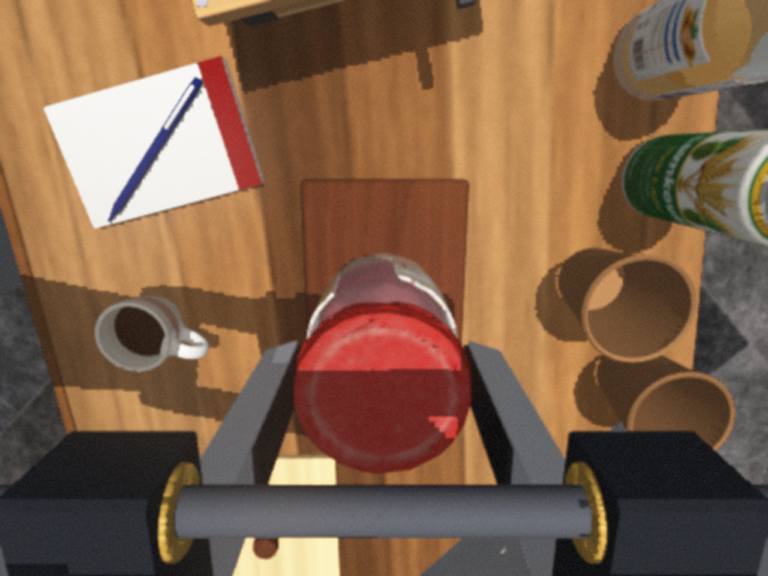

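The jar is gripped squarely. The board's left edge runs from (302,180) to (469,180), and the panel lies at the bottom of the view with its knob up.

```bash
python3 - <<'E'
from h import *
s=dict(np.load('w9.npz'))
for u,v in((302,180),(469,180)):print(np.round(ray(s,u/1.5,v/1.5,.015)*1000,1))
E
```

```text
[504.8  26.6  15. ]
[641.6  26.2  15. ]
```

step_arm(
  plan=[
    [[2, -1, -30, 0, 40], [2, -1, -65, 0, 40], [2, -1, -100, 0, 40], [2, -1, -130, 0, 40], [2, -1, -148, 0, 40], [2, -1, -156, 0, 40], [2, -1, -160, 0, 40], [2, -1, -161, 0, 40]],
  ],
)

```text
time: 22.98
tool_pos: [0.5727, -0.0287, 0.0936]
ee_rot: [3.141, 0.0, 1.571]
wrist_force: [0.1, 1.3, -4.3]
width: 0.0628
```

step_arm(
  plan=[
    [[0, 0, -1, 0, 40], [0, 0, -2, 0, 40], [0, 0, -2, 0, 40], [0, 0, -2, 0, 40]],
  ],
)

```text
time: 23.32
tool_pos: [0.5732, -0.0291, 0.0927]
ee_rot: [3.139, 0.0, 1.571]
wrist_force: [0.5, -0.1, -3.5]
width: 0.0628
```

step_arm(
  plan=[
    [[0, 0, -1, 0, 40], [0, 0, -1, 0, 40], [0, 0, -1, 0, 40]],
  ],
)

```text
time: 23.57
tool_pos: [0.5724, -0.029, 0.0905]
ee_rot: [3.141, -0.0, 1.571]
wrist_force: [0.2, -0.7, -5.2]
width: 0.0628
```

step_arm(
  plan=[
    [[0, 0, -1, 0, 40], [0, 0, -1, 0, 40], [0, 0, -1, 0, 40]],
  ],
)

```text
time: 23.82
tool_pos: [0.5723, -0.029, 0.0893]
ee_rot: [-3.141, -0.0, 1.571]
wrist_force: [0.6, 0.4, -3.4]
width: 0.0629
```

step_arm(
  plan=[
    [[0, 0, -0.6, 0, 40], [0, 0, -0.6, 0, 40]],
  ],
)

```text
time: 23.98
tool_pos: [0.5724, -0.029, 0.0887]
ee_rot: [-3.141, -0.0, 1.571]
wrist_force: [-0.0, -0.2, -4.6]
width: 0.0627
```

step_arm(
  plan=[
    [[0, 0, -0.6, 0, 40], [0, 0, -0.6, 0, 40]],
  ],
)

```text
time: 24.15
tool_pos: [0.5724, -0.029, 0.0886]
ee_rot: [3.141, 0.0, 1.571]
wrist_force: [-1.6, -0.7, -2.2]
width: 0.0631
```

step_arm(
  plan=[
    [[0, 0, -0.5, 0, 40], [0, 0, -0.5, 0, 40], [0, 0, -0.5, 0, 70], [0, 0, -0.5, 0, 92], [0, 0, -0.5, 0, 92], [0, 0, -0.5, 0, 92], [0, 0, -0.5, 0, 92]],
  ],
)

```text
time: 24.73
tool_pos: [0.5728, -0.029, 0.088]
ee_rot: [3.141, 0.0, 1.571]
wrist_force: [-0.7, 0.3, -0.5]
width: 0.0858
```

step_arm(
  plan=[
    [[0, 0, 15, 0, 92], [0, 0, 40, 0, 92], [0, 0, 75, 0, 92], [0, 0, 110, 0, 92], [0, 0, 150, 0, 92], [-40, 0, 170, 0, 92], [-80, 0, 180, 0, 92], [-120, 0, 180, 0, 92]],
  ],
)

```text
time: 25.4
tool_pos: [0.4538, -0.0292, 0.2709]
ee_rot: [3.136, 0.001, 1.571]
wrist_force: [-0.1, -0.9, 1.2]
width: 0.0864
```

step_arm(
  plan=[
    [[-40, 0, 0, 0, 92], [-80, 0, 0, 0, 92], [-110, 0, 0, 0, 92], [-110, 0, 0, 0, 92], [-110, 0, 0, 0, 92]],
  ],
)

```text
time: 25.82
tool_pos: [0.3429, -0.029, 0.2687]
ee_rot: [3.138, 0.001, 1.57]
wrist_force: [0.2, -0.3, 0.8]
width: 0.0862
```

```bash
python3 - <<'E'
from h import *
o=robot.get_obs();print(o['tool_pos'],o['ee_rot'],o['wrist_force'],o['width'])
s=snap("top");save(s,'t10.png');np.savez('t10.npz',**{k:s[k] for k in('frame','o','Rm','K')})
E
```

```text
[ 0.3428769  -0.02898955  0.26869038] [3.13751514e+00 8.73828140e-04 1.57030379e+00] [ 0.1906437  -0.29958285  0.77477083] 0.086230328960775
```

View pics/t10.png

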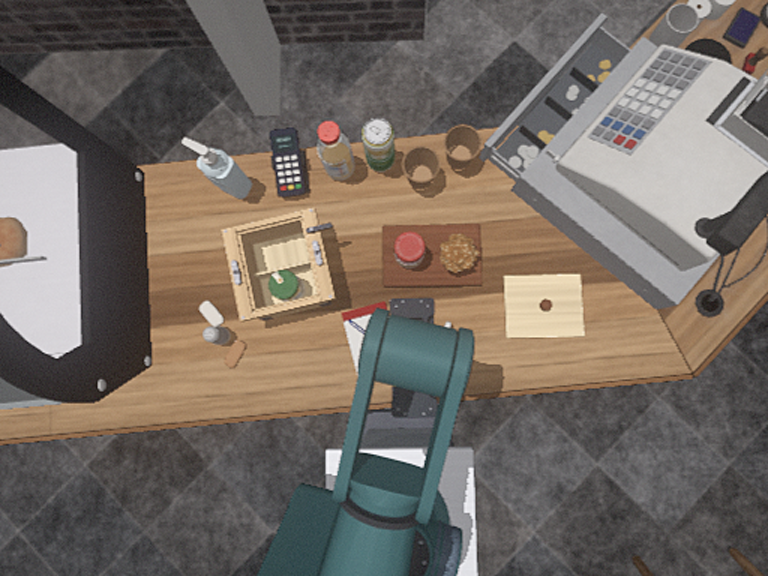

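The final picture shows the jam upright at (410,250) on the empty end of the board. The muffin is in place at (459,253). The panel is flat, knob up, at (544,305), the honey is in the carrier, and both buttons and the keeper are clear.

```bash
python3 - <<'E'
from h import *
print(robot.close_job())
E
```

```text
the job is handed in; nothing more can be done
None
```

The job is done and handed in at about 26 s of the 72 s allowed. I swung the keeper out and turned both buttons along their rails. I then laid the panel flat, knob up, on the counter in front of the till, and stood the jam jar (red cap) on the empty end of the board.

**Last checks:**
- **Top view:** the jam stands on the empty end of the board, and the muffin and honey jar are in place. The panel lies flat, clear of the board and till, and the buttons and keeper are aside.
- **Robot:** the gripper was well clear of everything. The wrist force at the readings I took stayed below about 10 N.

**Checks that failed or disagreed:**
- **Which jar is the jam:** triangulated heights were too noisy to tell the jars apart. I chose the red one by its wider cap, about 64 mm, and the dark red contents visible below it.
- **Board position:** two views of the board differed by about 4 mm in x, so I set the jar at 572 mm, between them.
- **Clear patch:** I judged its middle by eye and put the panel at about x 453, y -325 mm.
- **Coffee cup:** the arm partly hid it in the last picture. No move went near it.

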